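Load the cassette feeder and wind the row home

TASK

Load the two tissue cassettes from the bench into the sloping rail of the feeder through its open upper end, lying flat with the slanted writing face going down first, like the cassette that is already in it. Then wind the handwheel until the pusher has driven the whole row against the stop at the bottom and holds it tight, without play: stop winding when you feel it go solid, do not force it, and let go. Leave the other things on the bench where they stand.

Things in the scene. Friction and masses are not known exactly. Their poses are not given: they have to be found in the camera images.
- rail: Feeder rail, a fixed aluminium C channel sloping 30 degrees, low end towards the robot. Origin: on its floor at the face of the bottom stop, mid-width, 50 mm above the bench; x up the slope, y across (left), z square to the floor. Inside 30.5 mm wide, 14.8 mm high; two lips 7 mm wide, 2.2 mm thick cover its edges, so cassettes enter only endwise at the upper mouth. Slippery: cassettes slide down.
- mouth (a point): Middle of the rail's floor at its upper mouth, x = 132 mm in the rail's frame, 116 mm above the bench. Lips and straight walls end here; the walls flare 2 mm outwards to x = 139 mm (outside 40 mm wide), and a tongue 20 mm wide goes on at floor level to x = 146 mm, free at both sides and above: room for fingers.
- cassette_a: Loose white tissue cassette, a closed box 41 x 28.5 x 13 mm, about 20 g, slots in its lid, lying lid up on the bench. Origin: centre of the underside; x from the slanted end (-20.5 mm) to the square end (+20.5 mm), y across, z up. The slanted writing face rises at 45 degrees from a 4 mm high edge at x = -20.5 mm to full height at x = -11.5 mm.
- cassette_a_nose (a point): Middle of the lower edge at the slanted end of cassette_a.
- cassette_b: The other loose tissue cassette, the same as cassette_a in every way.
- cassette_b_nose (a point): Middle of the lower edge at the slanted end of cassette_b.
- first_cassette: The same kind of cassette, already in the rail, slanted end down the slope; same frame as cassette_a. It stays in the rail, sits stiffly 4 to 22 mm short of the stop and yields to about 2 N along the rail. At the stop its origin is at x = 20.5 mm in the rail's frame.
- pusher: Steel pusher foot, 13 mm wide, 10 mm high, on the upper end of a toothed bar that runs under the rail's floor. Origin: middle of its pushing face (looks down the slope), 6.5 mm above floor level. Parked at x = 207 to 215 mm in the rail's frame; moves along the rail only, 16 mm per radian of the handwheel. With three cassettes tight against the stop it is at x = 123 mm.
- handwheel: Black disc handwheel, 90 mm across, upright on the left (+y) side of the feeder. Origin: on its axis in its middle plane, 79 mm above the bench; the axis is level, along the rail's y. Turned so that its top moves towards the robot it drives the pusher down, nearly one turn in all (5.2 to 5.8 rad). Runs with 2 to 3 N at the handle; stays where it is left.
- crank (a point): Grip point on the handwheel's black handle, which is 16 mm thick, 56 mm long, parallel to the wheel's axis and 35 mm from it, stands out to the left and spins freely on its pin. The point is on the handle's axis, 48 mm out from the wheel's middle plane, 12 mm from the free end; it starts near the top. Pinched here from above, fingers before and behind it, it can be led round the whole circle.
- timer: Bystander: small white bench timer, 62 x 64 x 18 mm, loose; origin under its centre.
- sample_vial: Bystander: open glass vial, 28 mm in diameter, 57 mm high, loose; origin under its centre.
Things that resemble listed ones, but are neither listed nor needed, are in the scene too. Leave any turquoise look-alike of the cassette_a alone.

How it is judged:
By the outcome, as a careful person would: the job done as asked, in the order asked, and still so for the second after the job is handed in, with the robot touching nothing.
It also fails if it takes over 72 s, if anything falls off the work surface, if the arm or the gripper's body presses on something with over 40 N, if the wrist force passes 120 N, or if a joint passes its speed limit or range.

ROBOT

A 6-joint arm with a two-finger parallel gripper is mounted at the origin on a cart in front of the work surface, level with it; the furniture and walls round the work are solid. World frame = base frame: x ahead of the robot, y to its left, z up, the work surface at z = 0. Lengths are in m, angles in rad, forces in N, time in s.
With the tool pointing down it reaches from about 0.275 to 0.875 m from the base axis. Payload 12.5 kg.
Tool frame: the origin (TCP) lies at the very end of the fingers, on their centre line; the grasp point (between the pads) lies 19 mm behind it; z points along the fingers, y is the line along which they close (so a half turn about z gives the same grasp; the last joint's range is limited). The gripper opens to 85 mm and grips with 20 to 120 N. Pads are 22 mm wide; open, the fingers measure 114 mm over their backs; the gripper's body (76 mm by 85 mm) begins 54 mm behind the grasp point. The pads swing forward as they close: fully open they stand 13 mm farther back than shut.
Start: joints at [1.052, 0.351, 1.652, -0, 1.139, -0.085], TCP at [0.231, 0.499, 0.231] pointing down, gripper open.
Joint ranges: [-2.75, 2.75], [-0.79, 2.1], [0.01, 2.65], [-1.57, 4.71], [0.07, 3.14], [-2.87, 2.87]. Speed limits (rad/s): [2.22, 2.22, 2.79, 3.14, 3.14, 3.14].

INTERFACE

Orientations are given as a 3x3 rotation matrix whose columns are the frame's x, y, z axes.
In Python, from bench import manip gives the robot as it stands. Calls block until the motion is done:
- manip.move_ptp(position, orientation): joint-space move of the TCP to a pose.
- manip.move_l(position, attitude=None, max_speed=0.15): straight line of the TCP; attitude=None keeps the orientation; max_speed is the mean speed in m/s.
- manip.move_j(angles): joint-space move.
- manip.set_gripper(opening, effort=None): opening from 0.0 (shut) to 1.0 (fully open); effort is the grip in N (None keeps the last); returns when the fingers have stopped.
- manip.dwell(seconds).
- manip.inverse_kinematics(position, orientation): joint angles nearest the present ones, or None.
- manip.grab_frame(name): name is "side" or "top"; returns (picture, depth): 420x560x3 uint8, red, green, blue; 420x560 float32, m along the optical axis (not along the pixel's ray), 0 where there is no reading.
- manip.get_calibration(name): a dict with "camera_matrix" (3x3 intrinsics, pixels), "k1" (the pictures are not rectified: a ray, as slopes to the right and down, at radius r is drawn at 1 + k1 r^2 times it, then the intrinsics apply), "R" (3x3) and "t" (3): a world point X has camera coordinates R X + t. Camera axes: x right, y down, z forward; pixel columns grow to the right and rows downward; lengths in m; the calibration is good to about 2 mm. A picture is of the moment at which its call begins. get_calibration takes no time and is no camera call.
A pose or a line that the arm cannot do raises manip.Unreachable and nothing moves.
- manip.sign_off(): hands the job in; it is judged then, once.
Trained networks look in the newest picture that a camera, given by its name, has taken for a name from the list of things; names that differ only in an ending like _2 or _b are one class to them, and where a whole thing is asked for, a point or a joint stands for the part that bears it (a point fixed in the world has none). Each returns a list of dicts, best first, with "confidence" (0 to 1); they miss things now and then, are a little off and sometimes report something else, mostly with a low value. They report only what shows in the picture. A call takes as long as a camera call. They do not tell look-alikes from the thing itself.
- manip.look_for(camera, name): "at" ([x, y, z] in m, in world coordinates, good to about 4 mm: the middle of the surface that is visible of it).
Readings, each from a call of its own:
- manip.current_time(): time.
- manip.current_qpos(): joint angles.
- manip.current_joint_vel(): joint speeds.
- manip.current_joint_torque(): joint torques, N m.
- manip.current_ee_pos(): TCP position.
- manip.current_tcp_rot(): TCP orientation.
- manip.current_force(): force on the tool from outside, world axes, zero at the start.
- manip.current_ft_torque(): the same for the moment, N m.
- manip.current_grip_width(): opening from 0.0 (shut) to 1.0 (fully open).
- manip.current_grip_force(): force on a finger pad.
Only numpy, scipy, OpenCV 4.12 (cv2) and the standard library are available. Lean on these libraries where they do the work, as an engineer would, in place of code of your own. Each camera call takes 0.05 s, during which the arm holds its last target. There are 200 camera calls.

## Working session

There is one attempt and no reset: what is moved stays moved. The work goes in short steps, each a Python script; the robot and the scene stay as the last script left them, time stands still between calls to the robot, and variables do not carry over. Pictures are saved under pics/ and viewed, at most 10 in all, crops included, and the job is handed in when it is done.

```bash
ls; mkdir -p pics
cat > h.py <<'E'
import numpy as np, cv2
from bench import manip as m
def proj(c,X):
    K=m.get_calibration(c); p=np.array(K["R"])@np.asarray(X,float)+np.array(K["t"]); s=p[:2]/p[2]; s=s*(1+K["k1"]*(s@s)); M=np.array(K["camera_matrix"]); return (M@[s[0],s[1],1])[:2]
def cloud(c,d):
    K=m.get_calibration(c); M=np.array(K["camera_matrix"]); h,w=d.shape
    u,v=np.meshgrid(np.arange(w),np.arange(h)); pts=np.stack([u,v],-1).reshape(-1,1,2).astype(np.float64)
    n=cv2.undistortPoints(pts,M,np.array([K["k1"],0,0,0.])).reshape(h,w,2)
    P=np.dstack([n*d[...,None],d]); return (P-np.array(K["t"]))@np.array(K["R"])
E
cat > a.py <<'E'
from h import *
for c in ("top","side"):
    p,d=m.grab_frame(c); cv2.imwrite(f"pics/{c}0.png",cv2.resize(p[...,::-1],None,fx=1.42,fy=1.42)); np.savez(f"{c}0.npz",p=p,d=d,X=cloud(c,d))
    for n in ["rail","mouth","cassette_a","cassette_a_nose","first_cassette","pusher","handwheel","crank","timer","sample_vial"]:
        for r in m.look_for(c,n): print(c,n,np.round(r["at"],4),round(r["confidence"],2),np.round(proj(c,r["at"])))
print(m.current_time())
E
python3 a.py
```

```text
pics
top rail [0.528  0.1629 0.1004] 0.74 [212. 216.]
top mouth [0.5264 0.1592 0.1021] 0.58 [213. 216.]
top cassette_a [ 0.4825 -0.2336  0.016 ] 0.6 [363. 237.]
top cassette_a [ 0.4738 -0.031   0.0161] 0.52 [288. 241.]
top cassette_a [0.3529 0.0761 0.0143] 0.46 [248. 286.]
top cassette_a_nose [0.3545 0.0784 0.0155] 0.52 [247. 286.]
top first_cassette [0.4986 0.1386 0.0814] 0.71 [222. 228.]
top pusher [0.5937 0.1955 0.1315] 0.69 [198. 188.]
top crank [0.5269 0.2347 0.1199] 0.58 [182. 215.]
top timer [ 0.3564 -0.3185  0.0186] 0.55 [396. 284.]
top sample_vial [0.5294 0.1612 0.0994] 0.27 [213. 215.]
side rail [0.5793 0.1842 0.125 ] 0.64 [351. 244.]
side mouth [0.5765 0.185  0.1228] 0.49 [352. 244.]
side cassette_a [ 0.4875 -0.2289  0.0146] 0.69 [230. 220.]
side cassette_a [ 0.4823 -0.0236  0.012 ] 0.51 [294. 243.]
side cassette_a [0.3571 0.075  0.0081] 0.47 [352. 236.]
side cassette_a_nose [ 0.4817 -0.0254  0.0116] 0.5 [293. 243.]
side cassette_a_nose [0.3541 0.0731 0.0158] 0.47 [353. 233.]
side first_cassette [0.5781 0.1865 0.1228] 0.17 [352. 245.]
side pusher [0.6334 0.2183 0.1591] 0.49 [354. 245.]
side handwheel [0.5447 0.221  0.1134] 0.73 [374. 247.]
side handwheel [ 0.487  -0.2281  0.0097] 0.36 [231. 222.]
side crank [0.5355 0.238  0.1215] 0.49 [384. 244.]
side timer [ 0.3749 -0.3108  0.0186] 0.58 [234. 198.]
1.1
```

View pics/top0.png

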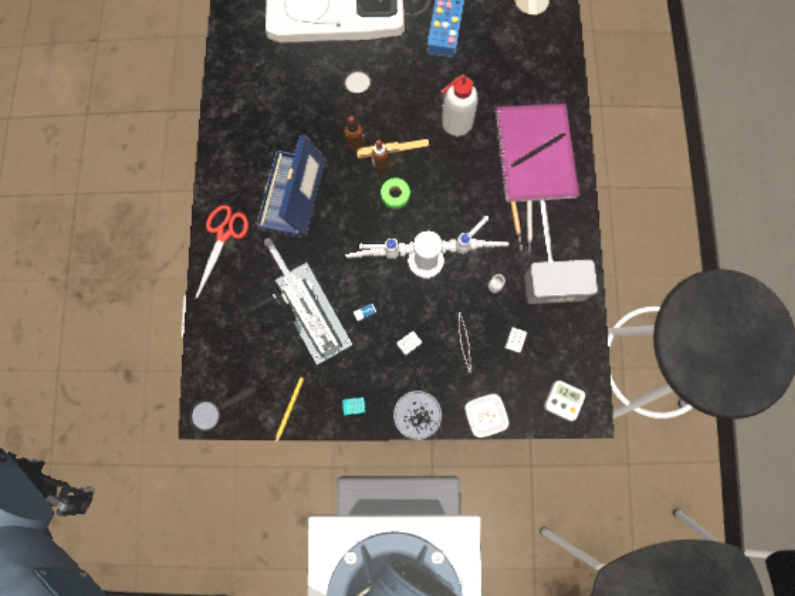

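View pics/side0.png

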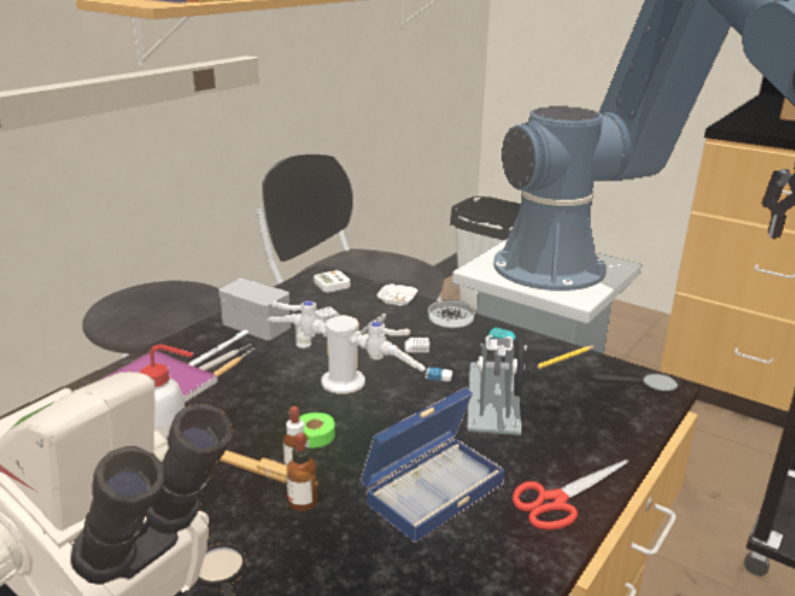

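Look-alikes (original pixels, top view): white cassettes at (288,241) and (363,237); the turquoise one at (248,286) is excluded, and so is the blue/white item at (257,220). The close crop will confirm this and show which end is slanted.

```bash
cat > b.py <<'E'
from h import *
z=np.load("top0.npz"); p=z["p"][...,::-1]
def cr(u0,v0,u1,v1,f): return cv2.resize(p[v0:v1,u0:u1],None,fx=f,fy=f,interpolation=cv2.INTER_CUBIC)
A=cr(178,160,253,260,6)      #450x600
B=cr(276,229,301,254,12); C=cr(351,225,376,250,12)
cv2.imwrite("pics/crop.png",np.hstack([A,np.vstack([B,C])]))
X=z["X"]
np.set_printoptions(linewidth=220)
for n,(u,v) in {"A":(288,241),"B":(363,237)}.items():
    print(n); print(np.round(X[v-8:v+9,u-10:u+11,2]*1000).astype(int))
    print(p[v-8:v+9,u-10:u+11].mean(-1).astype(int))
K=m.get_calibration("top"); print(K)
E
python3 b.py
```

```text
A
[[   3   -3    2   -4    1    1    0   -4   -6    1    4   -4    7    1   -4   -1    2    3    2    1    0]
 [  -1   -1   -2   -1    0   -1   -1    0   -4   -4    1   10    5    3   -5   -4   -1   -2   -3   -1    2]
 [   1    6    1   -3   -1    0   -5    2   -5   15   11    9    6    2    2    0   -1   -2   -1    3   -3]
 [   0    0    2   -3    2   -1    1   -1   10   11   11   14   12    8    8    2   -2   -3   -3    2   -2]
 [   4   -4    2   -1    1   -3    3    9   15   11   16   13    9 1165   11    7    4    1   -4    2    0]
 [  -3   -3   -3   -2    1   12   11   11    9   10    9   14   14   11   14    8    7    4   -2   -2    2]
 [   0    0   -3   -1    8   18   12    9   17   15   10   15   12    9   11   11   11    4    1    1   -1]
 [  -3    1    0   16   15   12    9   10   11   10   10   13   10   11   10   10   11   10    5   -5    0]
 [   1    9   13   12   11   14   13   12   12   12    8   11   11   13   11   12   11   11    8    2   -3]
 [  -7    0   11   12   13   16   13   11   12   12   10   12   14   12   14   13   12    7   -2    1   -2]
 [  -7   -2    5  
[... 4527 characters left out ...]
6 234 247 180  48  50  49  46  46]
 [ 52  53  69 179 251 252 253 252 250 254 253 242 254 255 252 105  50  45  50  48  48]
 [ 50  50 131 237 252 252 253 254 254 254 254 255 255 254 224  49  49  53  53  49  49]
 [ 50  49  56 110 185 238 252 253 254 254 254 254 255 253 169  56  47  48  53  59  55]]
{'camera_matrix': array([[427.85414801,   0.        , 280.47837829],
       [  0.        , 427.85414801, 217.60052434],
       [  0.        ,   0.        ,   1.        ]]), 'k1': -0.0933554880296832, 'R': array([[-0.00431794, -0.99993039, -0.01098004],
       [-0.98122744,  0.00635372, -0.19274941],
       [ 0.19280576,  0.00994164, -0.98118658]]), 't': array([-0.0078579 ,  0.53164008,  1.08264059])}
```

View pics/crop.png

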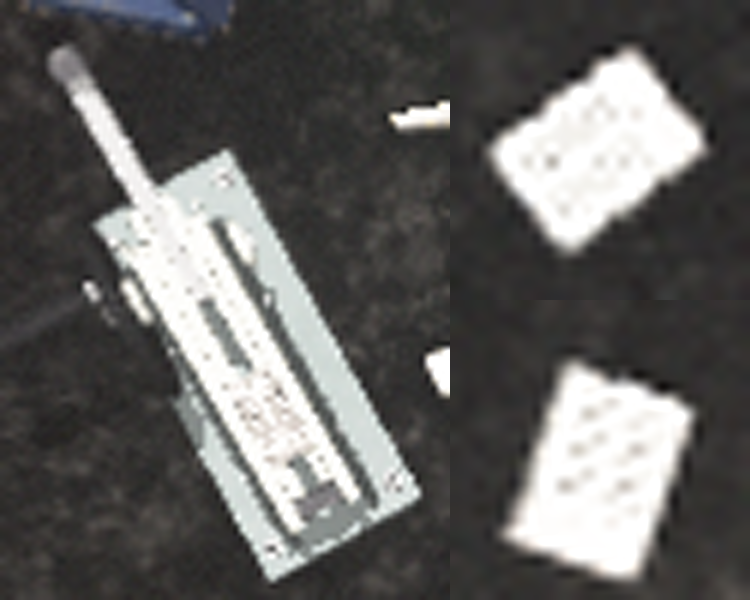

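The crop shows two white slotted cassettes. The first, at (288,241), has its plain slanted end to the upper right. The second, at (363,237), has its slanted end at the bottom left. The turquoise look-alike at (248,286) is not used. Next I fit the poses.

```bash
cat > fit.py <<'E'
from h import *
from scipy.optimize import minimize
prof=[(-20.5,0),(20.5,0),(20.5,13),(-11.5,13),(-20.5,4)]
V=np.array([(x,y,z) for x,z in prof for y in (-14.25,14.25)])/1000
def fitc(cam,p,x0,yaw0):
    g=p.astype(float).mean(-1); u,v=np.round(proj(cam,[x0[0],x0[1],.006])).astype(int); r=17
    W=g[v-r:v+r+1,u-r:u+r+1]; bg=np.median(W[[0,1,-2,-1]]); T=np.clip((W-bg)/(235-bg),0,1)
    yy,xx=np.mgrid[-r:r+1,-r:r+1]; T[np.hypot(xx,yy)>13]=0
    def cost(q):
        c,s=np.cos(q[2]),np.sin(q[2]); P=V@np.array([[c,-s,0],[s,c,0],[0,0,1]]).T+[q[0],q[1],0]
        px=np.array([proj(cam,X) for X in P])-[u-r,v-r]+.5
        k=16; im=np.zeros(((2*r+1)*k,)*2,np.uint8)
        cv2.fillConvexPoly(im,np.round(cv2.convexHull((px*k).astype(np.float32))).astype(int),255)
        M=cv2.resize(im,(2*r+1,)*2,interpolation=cv2.INTER_AREA)/255.
        return ((M-T)**2).sum()
    best=min((minimize(cost,[x0[0],x0[1],yaw0+d],method="Nelder-Mead",options=dict(initial_simplex=[[x0[0]+a,x0[1]+b,yaw0+d+e] for a,b,e in((0,0,0),(.006,0,0),(0,.006,0),(0,0,.2))],xatol=1e-4,fatol=1e-3)) for d in(-.3,0,.3)),key=lambda r:r.fun)
    return best.x,best.fun
if __name__=="__main__":
    for cam in("top","side"):
        p=np.load(cam+"0.npz")["p"]
        # x axis points from slant to square end
        for n,x0,yaw in(("A",(.476,-.029),np.radians(125)),("B",(.485,-.231),np.radians(-20))):
            q,f=fitc(cam,p,x0,yaw); print(cam,n,np.round(q[:2],4),round(np.degrees(q[2]),1),round(f,2))
    z=np.load("top0.npz"); X=z["X"]; p=z["p"].astype(int)
    # base plate
    reg=np.zeros(X.shape[:2],bool); reg[160:260,178:253]=1
    plate=reg&(p.mean(-1)>110)
    pts=np.argwhere(plate)[:,::-1].astype(np.float32)
    zs=X[...,2][reg&(p.mean(-1)>120)]; print("z hist",np.histogram(zs,np.arange(-.005,.2,.005)))
    # rail
    a=np.radians(30.)
    def rf(P,o,psi):
        c,s=np.cos(psi),np.sin(psi); ex=np.array([np.cos(a)*c,np.cos(a)*s,np.sin(a)]); ey=np.array([-s,c,0]); R=np.c_[ex,ey,np.cross(ex,ey)]
        return (P-o)@R
    o=np.array([.43,.10,.05]);psi=np.radians(31)
    P=X[reg]; 
    for it in range(12):
        Q=rf(P,o,psi); s=(Q[:,2]>.009)&(Q[:,2]<.025)&(abs(Q[:,1])<.025)&(Q[:,0]>.02)&(Q[:,0]<.11)
        k=np.polyfit(Q[s,0],Q[s,1],1); psi+=np.arctan(k[0])*.8; o=o+k[1]*np.array([-np.sin(psi),np.cos(psi),0])
    print("rail line",o,np.degrees(psi),s.sum(),np.median(Q[s,2]))
    for x0 in np.arange(-.03,.23,.01):
        t=(Q[:,0]>x0)&(Q[:,0]<x0+.01)&(Q[:,2]>-.004)&(Q[:,2]<.03)&(abs(Q[:,1])<.04)
        if t.sum()>3: print(round(x0,3),t.sum(),np.round(np.percentile(Q[t,1],[3,50,97])*1e3,1),np.round(np.median(Q[t,2])*1e3,1))
E
python3 fit.py
```

```text
top A [ 0.4756 -0.0302] 126.8 1.22Traceback (most recent call last):
  File "fit.py", line 23, in <module>
    q,f=fitc(cam,p,x0,yaw); print(cam,n,np.round(q[:2],4),round(np.degrees(q[2]),1),round(f,2))
        ~~~~^^^^^^^^^^^^^^
  File "fit.py", line 16, in fitc
    best=min((minimize(cost,[x0[0],x0[1],yaw0+d],method="Nelder-Mead",options=dict(initial_simplex=[[x0[0]+a,x0[1]+b,yaw0+d+e] for a,b,e in((0,0,0),(.006,0,0),(0,.006,0),(0,0,.2))],xatol=1e-4,fatol=1e-3)) for d in(-.3,0,.3)),key=lambda r:r.fun)
  File "fit.py", line 16, in <genexpr>
    best=min((minimize(cost,[x0[0],x0[1],yaw0+d],method="Nelder-Mead",options=dict(initial_simplex=[[x0[0]+a,x0[1]+b,yaw0+d+e] for a,b,e in((0,0,0),(.006,0,0),(0,.006,0),(0,0,.2))],xatol=1e-4,fatol=1e-3)) for d in(-.3,0,.3)),key=lambda r:r.fun)
              ~~~~~~~~^^^^^^^^^^^^^^^^^^^^^^^^^^^^^^^^^^^^^^^^^^^^^^^^^^^^^^^^^^^^^^^^^^^^^^^^^^^^^^^^^^^^^^^^^^^^^^^^^^^^^^^^^^^^^^^^^^^^^^^^^^^^^^^^^^^^^^^^^^^^^^^^^^^^^^^^^^^^^^^^^^^^^^^^^^^^^^^^^^^^^^
    res = _minimize_neldermead(fun, x0, args, callback, bounds=bounds,
                               **options)
    fxr = func(xr)
    fx = function(np.copy(x), *(wrapper_args + args))
  File "fit.py", line 11, in cost
    px=np.array([proj(cam,X) for X in P])-[u-r,v-r]+.5
                 ~~~~^^^^^^^
  File "h.py", line 4, in proj
    K=m.get_calibration(c); p=np.array(K["R"])@np.asarray(X,float)+np.array(K["t"]); s=p[:2]/p[2]; s=s*(1+K["k1"]*(s@s)); M=np.array(K["camera_matrix"]); return (M@[s[0],s[1],1])[:2]
ValueError: time passes only in moves, steps and waits
```

```bash
python3 - <<'E'
import pickle
from bench import manip as m
pickle.dump({c:m.get_calibration(c) for c in("top","side")},open("cal.pkl","wb"))
E
sed -i 's/m.get_calibration(c)/CAL[c]/; 2a import pickle; CAL=pickle.load(open("cal.pkl","rb"))' h.py; python3 fit.py
```

```text
top A [ 0.4756 -0.0302] 126.8 1.22
top B [ 0.4794 -0.236 ] -19.8 2.12
side A [ 0.4718 -0.0327] 127.9 63.33
side B [ 0.5032 -0.2078] -76.4 163.5
z hist (array([ 11, 141, 561, 115,   5,   6,   1,   3,   1,   0,   6,  37,  21,
        33,  26,  40,  76, 105,  90,  61,  51,  64,  59,  59,  68,  44,
        47,  19,  16,  16,  14,   4,   1,   8,   8,   0,   0,   0,   0,
         0]), array([-0.005,  0.   ,  0.005,  0.01 ,  0.015,  0.02 ,  0.025,  0.03 ,
        0.035,  0.04 ,  0.045,  0.05 ,  0.055,  0.06 ,  0.065,  0.07 ,
        0.075,  0.08 ,  0.085,  0.09 ,  0.095,  0.1  ,  0.105,  0.11 ,
        0.115,  0.12 ,  0.125,  0.13 ,  0.135,  0.14 ,  0.145,  0.15 ,
        0.155,  0.16 ,  0.165,  0.17 ,  0.175,  0.18 ,  0.185,  0.19 ,
        0.195]))Traceback (most recent call last):
  File "fit.py", line 39, in <module>
    k=np.polyfit(Q[s,0],Q[s,1],1); psi+=np.arctan(k[0])*.8; o=o+k[1]*np.array([-np.sin(psi),np.cos(psi),0])
    raise TypeError("expected non-empty vector for x")
TypeError: expected non-empty vector for x
```

```bash
sed -i 's/o=np.array(\[.43,.10,.05\])/o=np.array([.475,.124,.05])/; s/for cam in("top","side")/for cam in()/' fit.py
cat >> fit.py <<'E'
    # plate via minAreaRect in world at z~.006
    Pm=reg&(abs(X[...,2]-.005)<.007)&(p.mean(-1)>110); cs=X[Pm][:,:2].astype(np.float32)*1000
    Q=rf(P,o,psi); Z=P[:,2]
    big=(Z>.04)
    print("high pts extents x",np.percentile(Q[big,0],[0,1,5,50,95,99,100]))
    # wheel: points left of rail
    w=big&(Q[:,1]>.022)&(Q[:,1]<.12); print("left pts"); print(np.round(np.c_[Q[w]*1e3,P[w]*1e3],0).astype(int)[::2])
    r=cv2.minAreaRect(cs); print("plate rect",r)
E
python3 fit.py
python3 - <<'E'
from h import *
p=np.load("side0.npz")["p"][...,::-1]
cv2.imwrite("pics/side_crop.png",cv2.resize(p[220:310,320:400],None,fx=6.6,fy=6.6,interpolation=cv2.INTER_CUBIC))
E
```

```text
z hist (array([ 11, 141, 561, 115,   5,   6,   1,   3,   1,   0,   6,  37,  21,
        33,  26,  40,  76, 105,  90,  61,  51,  64,  59,  59,  68,  44,
        47,  19,  16,  16,  14,   4,   1,   8,   8,   0,   0,   0,   0,
         0]), array([-0.005,  0.   ,  0.005,  0.01 ,  0.015,  0.02 ,  0.025,  0.03 ,
        0.035,  0.04 ,  0.045,  0.05 ,  0.055,  0.06 ,  0.065,  0.07 ,
        0.075,  0.08 ,  0.085,  0.09 ,  0.095,  0.1  ,  0.105,  0.11 ,
        0.115,  0.12 ,  0.125,  0.13 ,  0.135,  0.14 ,  0.145,  0.15 ,
        0.155,  0.16 ,  0.165,  0.17 ,  0.175,  0.18 ,  0.185,  0.19 ,
        0.195]))
rail line [0.47409557 0.12558345 0.05      ] 29.344730403715975 302 0.016712576294779513
-0.02 16 [-22.    1.3  21.7] 5.0
-0.01 68 [-20.8   0.5  20.3] 10.0
0.0 50 [-21.8  -5.4  21.4] 5.7
0.01 52 [-21.7  -2.4  22. ] 8.5
0.02 60 [-20.9   0.2  21.1] 13.6
0.03 63 [-20.7  -1.3  21.3] 14.7
0.04 69 [-20.8   1.   20.7] 14.6
0.05 71 [-21.5  -0.8  21.1] 12.2
0.06 62 [-20.9   5.3  31.1] 4.6
0.07 65 [-21.5   7.7  34.2] 6.3
0.08 67 [-20.8   8.2  35. ] 8.1
0.09 78 [-20.8   6.8  35.7] 6.0
0.1 80 [-20
[... 3931 characters left out ...]
 30 -43 530 191  47]
 [ 88  35  17 516 190 108]
 [ 85  31  18 516 184 108]
 [ 70  30 -29 525 189  59]
 [ 83  35  11 514 188 101]
 [ 81  30  14 514 183 103]
 [ 65  29 -33 523 187  54]
 [ 81  36  13 512 188 102]
 [ 77  32  10 512 184  97]
 [ 72  28   1 514 181  87]
 [ 76  36  10 510 186  97]
 [ 73  31   8 511 182  93]
 [ 66  28  -7 514 180  77]
 [ 71  35   6 508 185  91]
 [ 68  31   2 509 181  85]
 [ 67  34   4 507 183  87]
 [ 62  31  -7 509 180  75]
 [ 58  22   7 504 168  85]
 [ 42  22   4 493 162  74]
 [ 20  22   6 476 152  65]
 [ 14  23   5 471 150  61]
 [-13  22   3 452 139  46]]
plate rect ((593.9967041015625, 145.4970245361328), (287.0007629394531, 151.9564971923828), 25.144304275512695)
```

View pics/side_crop.png

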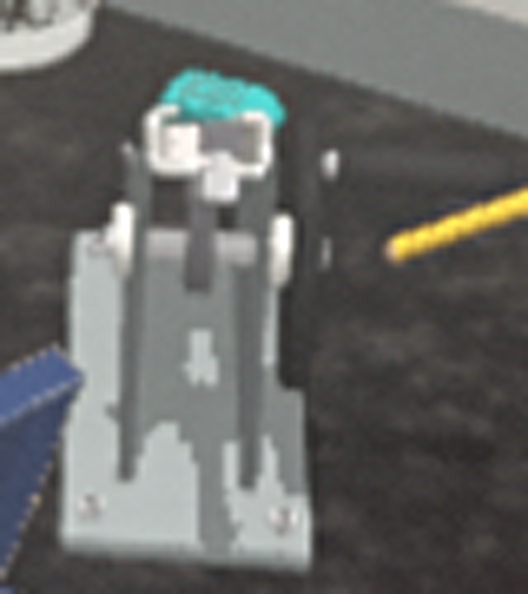

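The side crop looks up the rail's open end: the C channel is at crop (208,140), with the first cassette visible inside on the left. The black handle points right near (330,165). Next I sharpen the yaw and lateral position with rectified profiles.

```bash
cat > rail.py <<'E'
from h import *
a=np.radians(30.)
def railR(psi):
    c,s=np.cos(psi),np.sin(psi); ex=np.array([np.cos(a)*c,np.cos(a)*s,np.sin(a)]); ey=np.array([-s,c,0.]); return np.c_[ex,ey,np.cross(ex,ey)]
if __name__=="__main__":
    p=np.load("top0.npz")["p"].astype(np.float32).mean(-1)
    o=np.array([.4741,.1256,.05])
    K=CAL["top"]; M=K["camera_matrix"]
    def projN(P): 
        q=P.reshape(-1,3)@K["R"].T+K["t"]; s=q[:,:2]/q[:,2:]; s=s*(1+K["k1"]*(s**2).sum(1,keepdims=True)); return (s*[M[0,0],M[1,1]]+M[:2,2]).reshape(P.shape[:-1]+(2,)).astype(np.float32)
    def prof(psi,plane,xs,ys,zr):
        X,Y=np.meshgrid(xs,ys,indexing="ij")
        if plane=="rail": P=np.dstack([X,Y,0*X+zr])@railR(psi).T+o
        else:
            c,s=np.cos(psi),np.sin(psi); P=np.dstack([o[0]+c*X-s*Y,o[1]+s*X+c*Y,0*X+zr])
        uv=projN(P); return cv2.remap(p,uv[...,0],uv[...,1],cv2.INTER_CUBIC)
    ys=np.arange(-.06,.06,.0005)
    for nm,pl,xs,zr in(("lips","rail",np.arange(.015,.125,.001),.017),("lips_lo","rail",np.arange(.015,.07,.001),.017),("lips_hi","rail",np.arange(.075,.128,.001),.017),("plate","w",np.arange(0,.09,.001),.007),("bar","rail",np.arange(.152,.2,.001),-.002)):
        best=max(((np.diff(prof(np.radians(d),pl,xs,ys,zr).mean(0))**2).sum(),d) for d in np.arange(27,33,.1))
        print(nm,best)
        for d in (29.3,29.8):
            f=prof(np.radians(d),pl,xs,ys,zr).mean(0); g=np.diff(cv2.GaussianBlur(f[None],(0,0),1.5)[0])
            k=[i for i in range(2,len(g)-2) if abs(g[i])>2.5 and abs(g[i])==abs(g[i-2:i+3]).max()]
            print("  ",d,[(round((ys[i]+.00025)*1e3,1),round(float(g[i]),1)) for i in k])
    # along-x profile on midline & lips
    xs=np.arange(-.03,.24,.0005)
    for y0,y1,zr,nm in((-.005,.005,.0,"mid"),(.009,.014,.017,"lipL"),(-.014,-.009,.017,"lipR"),(-.005,.005,.010,"pusher")):
        f=prof(np.radians(29.6),"rail",xs,np.arange(y0,y1,.001),zr).mean(1); g=np.diff(cv2.GaussianBlur(f[None],(0,0),2)[0])
        print(nm,[(round(xs[i]*1e3,1),round(float(g[i]),1)) for i in range(3,len(g)-3) if abs(g[i])>5 and abs(g[i])==abs(g[i-3:i+4]).max()])
E
python3 rail.py
```

```text
lips (np.float32(15129.936), np.float64(29.300000000000033))
   29.3 [(np.float64(-40.2), 24.9), (np.float64(-23.7), -16.0), (np.float64(-17.7), 23.9), (np.float64(-10.7), -4.1), (np.float64(-7.7), 2.8), (np.float64(-4.2), -8.2), (np.float64(3.3), 6.1), (np.float64(11.3), 3.4), (np.float64(17.8), -25.4), (np.float64(21.8), 11.7), (np.float64(26.3), -8.0), (np.float64(33.8), -8.5)]
   29.8 [(np.float64(-40.7), 24.3), (np.float64(-24.2), -16.4), (np.float64(-18.2), 23.4), (np.float64(-11.2), -3.9), (np.float64(-4.7), -7.9), (np.float64(2.8), 6.0), (np.float64(10.8), 3.5), (np.float64(17.3), -25.5), (np.float64(21.3), 11.0), (np.float64(25.8), -7.9), (np.float64(33.3), -8.0)]
lips_lo (np.float32(17591.502), np.float64(29.10000000000003))
   29.3 [(np.float64(-40.2), 25.8), (np.float64(-24.2), -17.7), (np.float64(-17.7), 24.8), (np.float64(-10.7), -5.7), (np.float64(-7.2), 3.1), (np.float64(-4.2), -4.7), (np.float64(-1.2), 3.2), (np.float64(3.8), 2.6), (np.float64(11.3), 4.9), (np.float64(17.8), -26.0), (np.float64(22.3), 15.7), (np.float64(26.3), -4.4), (np.float64(33.8), -17.0)]
   29.
[... 2062 characters left out ...]
t64(202.5), -5.7), (np.float64(217.0), -13.2)]
lipL [(np.float64(-27.0), 20.0), (np.float64(-22.5), -10.1), (np.float64(-13.0), 11.2), (np.float64(2.0), 5.4), (np.float64(5.5), -5.2), (np.float64(131.0), -7.5), (np.float64(149.5), -20.3)]
lipR [(np.float64(-27.0), 14.1), (np.float64(-22.0), -5.2), (np.float64(-14.0), 7.4), (np.float64(1.0), 7.5), (np.float64(12.5), 5.4), (np.float64(108.0), 5.0), (np.float64(149.5), -21.3)]
pusher [(np.float64(-26.5), -8.3), (np.float64(-15.5), 5.9), (np.float64(-11.5), -7.5), (np.float64(-1.5), 8.0), (np.float64(15.5), 10.6), (np.float64(64.0), -5.6), (np.float64(96.5), 11.6), (np.float64(198.0), -6.9), (np.float64(204.0), -5.6), (np.float64(218.5), -13.3)]
```

```bash
cat > task.py <<'E'
from rail import *
PSI=np.radians(29.4); O=np.array([.4741,.1256,.05]); RR=railR(PSI)
OFF,TZ=.013,.003
CAS={"A":(.4756,-.0302,np.radians(126.8)),"B":(.4794,-.2360,np.radians(-19.8))}
def rail(x,y,z): return O+RR@np.array([x,y,z])
def tool(Rc,s): x=-s*Rc[:,0]; y=s*Rc[:,1]; return np.c_[x,y,np.cross(x,y)]
def rz(t): c,s=np.cos(t),np.sin(t); return np.array([[c,-s,0],[s,c,0],[0,0,1.]])
F=lambda: np.array(m.current_force())
def pick(n,s,up=.22):
    x,y,t=CAS[n]; R=rz(t); T=tool(R,s); P=np.array([x,y,0])+R@[OFF,0,TZ]
    m.set_gripper(.6,25); m.move_ptp(P+[0,0,.10],T); m.move_l(P,max_speed=.12)
    print("down",F()); m.set_gripper(0,25); print("grip",m.current_grip_width(),m.current_grip_force(),F())
    m.move_l(P+[0,0,up],max_speed=.25); print("up",m.current_grip_width(),F(),m.current_time())
def cpos(xc,h,y=0): return rail(xc+OFF,y,h+TZ)
E
python3 - <<'E'
from task import *
for s in(1,-1):
    for n in CAS:
        x,y,t=CAS[n]; print(s,n,m.inverse_kinematics(np.array([x,y,0])+rz(t)@[OFF,0,TZ],tool(rz(t),s)))
    print(s,"rail",m.inverse_kinematics(cpos(.1545,.05),tool(RR,s)),m.inverse_kinematics(cpos(.1395,.0),tool(RR,s)))
E
```

```text
1 A [-1.41752998e-01  5.93266007e-01  1.99998378e+00 -4.44089210e-16
  5.48342862e-01  2.35755849e+00]
1 B [-5.39873140e-01  6.81032738e-01  1.79458663e+00 -4.44089210e-16
  6.65973281e-01 -1.76509427e+00]
1 rail [ 0.15401775  0.33917218  1.91878465  0.44073577  0.42454208 -2.29104864] [ 0.16269851  0.44242765  1.92261604  0.56305332  0.32739781 -2.41607536]
-1 A [-1.41752998e-01  5.93266007e-01  1.99998378e+00 -4.44089210e-16
  5.48342862e-01 -7.84034163e-01]
-1 B [-5.39873140e-01  6.81032738e-01  1.79458663e+00 -4.44089210e-16
  6.65973281e-01  1.37649838e+00]
-1 rail [0.15401775 0.33917218 1.91878465 0.44073577 0.42454208 0.85054401] [0.16269851 0.44242765 1.92261604 0.56305332 0.32739781 0.72551729]
```

Run:
```python
from task import *
x,y,t=CAS["A"]; R=rz(t)
m.move_ptp(np.array([x,y,.25])+R@[OFF,0,0],tool(R,-1))
pick("A",-1)
m.move_ptp(cpos(.1545,.05),tool(RR,-1)); print(m.current_time(),F())
m.move_l(cpos(.1545,.008),max_speed=.1)
for c in("side","top"):
    p,d=m.grab_frame(c); np.savez(f"{c}1.npz",p=p,d=d,X=cloud(c,d)); 
    u,v=np.round(proj(c,rail(.14,0,.01))).astype(int); 
    im=cv2.resize(p[v-32:v+32,u-32:u+32,::-1],None,fx=6.2,fy=6.2,interpolation=cv2.INTER_CUBIC); cv2.imwrite(f"pics/{c}1.png",im); print(c,u,v)
cv2.imwrite("pics/both1.png",np.hstack([cv2.imread("pics/side1.png"),cv2.imread("pics/top1.png")]))
print(m.current_time())
```

```text
down [0.28744387 0.29200078 0.32273732]
grip 0.32407577708965035 24.427351355552673 [-2.09096523  0.63124042  6.05831821]
up 0.32789043819396424 [-1.42249809 -0.34000428 -0.23097667] 6.5667
8.0167 [ 0.57548299  0.68541073 -0.09313394]
side 351 241
top 203 195
8.6833
```

View pics/both1.png

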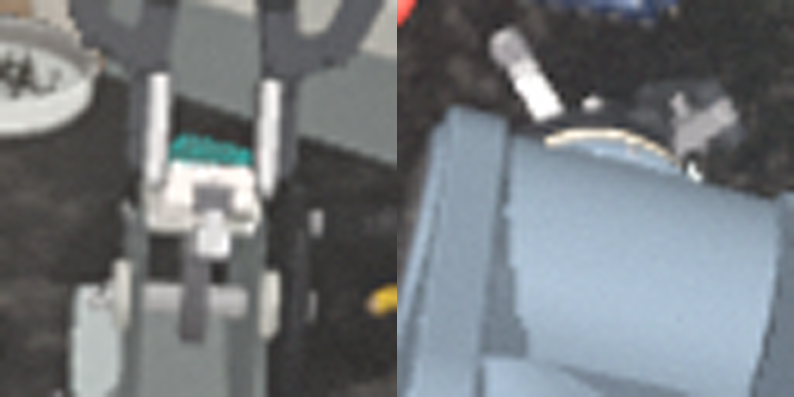

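Run:
```python
from task import *
np.set_printoptions(linewidth=250)
for X in((.139,0,.008),(.139,.02,.008),(.139,-.02,.008),(.21,0,.006),(.21,.0065,.006),(.18,0,.04),(.18,.01425,.04),(.18,-.01425,.04),(.188,0,.015)): print(X,np.round(proj("side",rail(*X)),2))
g0=np.load("side0.npz")["p"].mean(-1).astype(int); g1=np.load("side1.npz")["p"].mean(-1).astype(int)
print("cols",np.arange(338,368))
for v in range(232,252): print(v,"rail",g0[v,338:368])
for v in range(220,250,1): print(v,"held",g1[v,338:368])
```

```text
(0.139, 0, 0.008) [351.26 242.03]
(0.139, 0.02, 0.008) [360.9  242.64]
(0.139, -0.02, 0.008) [341.66 241.43]
(0.21, 0, 0.006) [352.75 242.58]
(0.21, 0.0065, 0.006) [356.09 242.79]
(0.18, 0, 0.04) [353.   225.93]
(0.18, 0.01425, 0.04) [360.11 226.36]
(0.18, -0.01425, 0.04) [345.91 225.5 ]
(0.188, 0, 0.015) [352.5  238.22]
cols [338 339 340 341 342 343 344 345 346 347 348 349 350 351 352 353 354 355 356 357 358 359 360 361 362 363 364 365 366 367]
232 rail [ 72  70  74  74  73  68  67  96 148 168 163 157 162 162 160 157 144 146 136 100  91  83  75  78  76  73  74  72  72  71]
233 rail [ 74  72  73  76  73  68  75 122 172 161 157 160 171 166 164 158 159 154 169 158 171 149 108  78  73  74  74  73  69  72]
234 rail [ 73  72  74  72  67  67 103 158 176 156 162 156 158 152 156 159 156 167 160 173 174 175 168 126  75  69  74  71  73  72]
235 rail [ 70  73  72  71  66  79 126 158 161 141 161 177 168 157 148 157 162 155 161 167 169 172 175 163  94  67  71  71  75  72]
236 rail [ 71  70  70  67  91 160 211 223 217 138 134 153 151 146 160 166 174 166 169 184 184 184 172 167 139  78  72  71  73 
[... 5199 characters left out ...]
 141 145 172 185 109  60  51  55  60  61  62]
245 held [ 63  88 107 107 131 179 187 192 194 197 197 204 168 187 210 224 217 198 196 193 208 238 145  97  69  56  56  56  62  62]
246 held [ 63  88 106 103 105 101 110 122 125 125 132 147 156 223 222 223 223 218 168 155 170 185 110  99  64  54  54  59  63  78]
247 held [ 67  96 109 110  99  60  56  58  59  69  94 123 155 224 223 222 229 236 130 105 113 117 103  98  58  55  52  59  64  80]
248 held [ 71  96 110 109 105  61  56  56  59  64 100 129 161 223 222 224 234 244 122  91  98 102 104 104  61  57  54  56  64  79]
249 held [ 61  93 105 109 106  62  58  61  59  69  95 125 153 206 212 227 236 222 118  97 102 101 108 105  56  54  55  59  70  78]
```

The side picture shows the cassette held level between the fingers at column 352.6 (model 352.5). The flare midline is at 351.3 (model 351.26), so it is aligned to under 1 mm. Inserting now.

```bash
cat >> task.py <<'E'
def fr(): return RR.T@F()
def insert():
    f0=fr(); h=.004
    m.move_l(cpos(.1545,h),max_speed=.1)
    while h>-.003:
        h-=.0005; m.move_l(cpos(.1545,h),max_speed=.03); f=fr()-f0
        if f[2]>3: break
    print("floor h",h,np.round(f,1)); h+=.0007; y=0
    for x in np.arange(.1525,.1394,-.001):
        m.move_l(cpos(x,h,y),max_speed=.03); f=fr()-f0
        y+=np.clip(f[1],-6,6)*5e-5 if abs(f[1])>1.5 else 0   # yield sideways
        if f[2]>6: h+=.0003
        if f[2]<-6: h-=.0003
        if f[0]>12: print("blocked",x,np.round(f,1)); return False
    print("in",np.round(f,1),"y",y,"h",h,m.current_time()); return True
def release():
    m.set_gripper(.55); p=np.array(m.current_ee_pos()); m.move_l(p+RR[:,2]*.07+RR[:,0]*.0,max_speed=.2); print(m.current_time())
E
python3 - <<'E'
from task import *
if insert(): print(m.current_ee_pos())
E
```

```text
floor h 0.0025 [0.5 1.8 4.7]
in [0.5 0.6 1.5] y 0 h 0.0032 13.1833
[0.58638607 0.18884712 0.13155657]
```

Run:
```python
from task import *
release()
x,y,t=CAS["B"]; R=rz(t)
m.move_ptp(np.array([x,y,.22])+R@[OFF,0,0],tool(R,-1))
p,d=m.grab_frame("top"); np.savez("top2.npz",p=p,d=d)
cv2.imwrite("pics/top2.png",cv2.resize(p[165:260,178:253,::-1],None,fx=6,fy=6,interpolation=cv2.INTER_CUBIC)); print(m.current_time())
```

```text
14.0083
15.5833
```

View pics/top2.png

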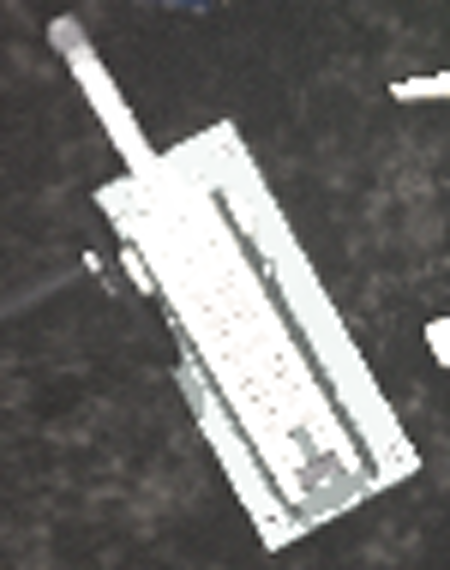

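The picture shows the dark gap in the slot (around crop (225,305)) now filled with a slotted lid, so the first load slid down. Now the second cassette.

```bash
sed -i 's/h=.004$/h=.0045/' task.py
python3 - <<'E'
from task import *
pick("B",-1)
m.move_ptp(cpos(.1545,.05),tool(RR,-1)); m.move_l(cpos(.1545,.008),max_speed=.12)
p,d=m.grab_frame("side"); g=p.mean(-1).astype(int)
for v in range(235,238): print(v,g[v,338:368])
if insert(): release()
p,d=m.grab_frame("side"); np.savez("side3.npz",p=p,d=d,X=cloud("side",d))
cv2.imwrite("pics/side3.png",cv2.resize(p[220:275,320:420,::-1],None,fx=7.5,fy=7.5,interpolation=cv2.INTER_CUBIC)); print(m.current_time())
for n in("crank","handwheel"): print(n,[(np.round(r["at"],4),round(r["confidence"],2)) for r in m.look_for("side",n)])
E
```

```text
down [-1.23237977  0.78380922 -1.02455996]
grip 0.3230653213213279 25.578094124794006 [-1.62726141  0.2178957   6.59084856]
up 0.3211010299189492 [-0.66789131 -0.08768948 -0.47665997] 18.6917
235 [ 61  71  91  97 164 237 226 169 180 215 218 204 186 177 171 175 137 134
 140 152 150 108 164 236 229 143  94  96  81  56]
236 [ 65  66  73  80 164 237 222 169 221 249 248 244 238 251 242 254 243 235
 240 250 246 170 164 234 230 139  91  94  67  55]
237 [ 66  64  62  88 166 219 203 158 223 249 249 248 248 248 225 236 240 248
 250 252 249 203 165 234 232 133  82  78  59  59]
floor h 0.0025 [-0.3  0.7  5.4]
in [ 0.6 -0.1  4.8] y 0 h 0.0032 25.575
26.4
26.45
crank [(array([0.5332, 0.237 , 0.1173]), 0.6)]
handwheel [(array([0.5443, 0.2236, 0.1166]), 0.62)]
```

View pics/side3.png

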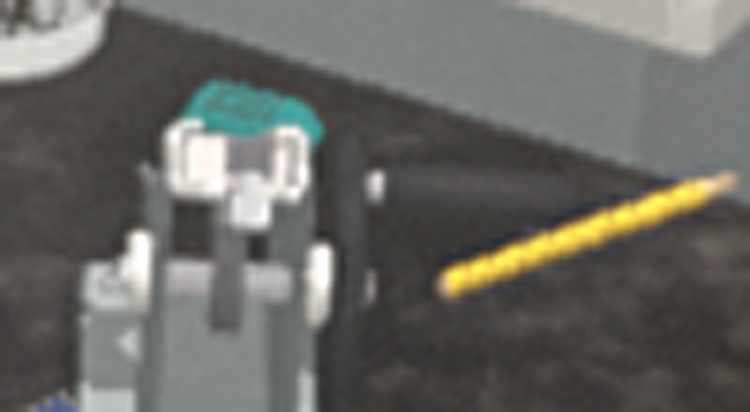

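The side picture shows the rail mouth at crop (237,160) and the handle running from (375,185) to (580,190). Next I fit the wheel axis and the handle from the depth data.

Run:
```python
from task import *
from scipy.optimize import least_squares
p,d=m.grab_frame("top"); X1=cloud("top",d)
for nm,X,pp in(("top0",np.load("top0.npz")["X"],np.load("top0.npz")["p"]),("side0",np.load("side0.npz")["X"],np.load("side0.npz")["p"]),("side3",np.load("side3.npz")["X"],np.load("side3.npz")["p"])):
    P=X.reshape(-1,3); rel=P-O; h=rel@[np.cos(PSI),np.sin(PSI),0]; y=rel@[-np.sin(PSI),np.cos(PSI),0]; z=P[:,2]
    w=(y>.026)&(y<.040)&(h>0)&(h<.18)&(z>.03)&(z<.135)
    def cf(q): return np.hypot(h[w]-q[0],z[w]-.079)-.045
    outer=None
    r=least_squares(lambda q: np.hypot(h[w]-q,z[w]-.079)-.045,[.09],loss="soft_l1",f_scale=.002)
    print(nm,"wheel n",w.sum(),"h0",r.x,"y pct",np.percentile(y[w],[2,10,50,90,98]))
    k=(y>.045)&(y<.11)&(h>.03)&(h<.15)&(z>.09)&(z<.14)
    for y0 in np.arange(.045,.105,.005):
        s=k&(y>=y0)&(y<y0+.005)
        if s.sum(): print("  ",round(y0*1e3),s.sum(),"h",np.round(np.percentile(h[s],[5,50,95])*1e3,1),"z",np.round(np.percentile(z[s],[5,50,95])*1e3,1))
```

```text
top0 wheel n 173 h0 [0.10185182] y pct [0.02686437 0.02833311 0.03054955 0.03547615 0.0374765 ]
   45 10 h [ 97.1 101.9 107.8] z [115.3 116.8 121.1]
   50 14 h [ 97.2 102.8 109.1] z [112.4 117.8 120.4]
   55 11 h [ 96.9 101.  109.1] z [113.3 117.6 120.8]
   60 13 h [ 97.  103.4 110.4] z [113.9 119.4 122. ]
   65 13 h [ 96.7 102.5 110.1] z [115.2 118.2 122.5]
   70 11 h [ 96.8 101.2 107. ] z [112.  117.9 121.4]
   75 12 h [ 95.9 101.  107.1] z [114.2 118.4 123.1]
   80 12 h [ 95.9 100.9 108.6] z [112.  118.2 121.6]
   85 13 h [ 95.7 100.  108.5] z [114.4 117.7 121.7]
   90 8 h [ 98.9 101.7 106.9] z [114.6 117.8 121.1]
side0 wheel n 248 h0 [0.09845321] y pct [0.02758934 0.02825783 0.03081721 0.03543827 0.03749717]
   45 14 h [104.7 106.8 109.5] z [111.1 119.  124.2]
   50 19 h [101.3 108.7 112.1] z [113.3 118.7 122.8]
   55 15 h [102.3 107.9 111.5] z [111.6 119.6 122.3]
   60 20 h [101.9 107.3 111.1] z [112.4 118.3 123.8]
   65 16 h [102.5 108.  110.9] z [110.4 118.6 123.1]
   70 20 h [100.5 108.8 112.4] z [111.2 119.7 124.8]
   75 19 h [ 99.8 106.8 111.3] z [112.1 119.  122.7]
   80 15 h [103.6 107.4 112.5] z [111.1 118.4 122.8]
   85 17 h [101.3 107.8 111.7] z [112.4 119.  122.6]
   90 13 h [102.1 107.8 110.9] z [111.9 118.9 121.7]
side3 wheel n 245 h0 [0.09846408] y pct [0.02751298 0.02825501 0.03073132 0.0354182  0.03752181]
   45 14 h [ 99.  107.2 109.6] z [112.  118.2 122. ]
   50 20 h [101.7 107.9 109.9] z [111.3 118.5 122.2]
   55 14 h [101.5 107.9 111.2] z [111.7 119.7 122.4]
   60 19 h [100.4 108.  110.8] z [113.3 119.4 122.9]
   65 18 h [100.5 107.5 111. ] z [109.5 118.8 122.7]
   70 19 h [100.1 107.7 113. ] z [110.7 120.1 123.8]
   75 19 h [100.  109.3 112. ] z [111.6 118.6 123.1]
   80 15 h [104.  108.8 111.8] z [112.7 118.6 123.9]
   85 19 h [102.3 107.7 111.2] z [112.4 118.7 122.9]
   90 13 h [100.  106.1 110.4] z [111.8 116.  121.9]
```

```bash
cat > wind.py <<'E'
from task import *
H=np.array([np.cos(PSI),np.sin(PSI),0]); Y=np.array([-np.sin(PSI),np.cos(PSI),0]); Zv=np.array([0,0,1.])
H0,ZC,R0,YG,DZ=.1015,.079,.035,.085,-.015
def pt(phi,c=(0,0),r=R0): return O*[1,1,0]+H*(H0-r*np.sin(phi)+c[0])+Y*YG+Zv*(ZC+r*np.cos(phi)+c[1]+DZ)
def best():
    q0=np.array(m.current_qpos()); T=[]
    for s in(1,-1):
        y=s*H; z=-Zv; R=np.c_[np.cross(y,z),y,z]; q=m.inverse_kinematics(pt(0),R)
        if q is not None: T.append((abs(np.array(q)-q0).max(),R,q))
    return min(T,key=lambda t:t[0])
E
python3 - <<'E'
from wind import *
_,R,q=best(); print(np.round(q,2))
for ph in(1.57,3.14,4.7): print(np.round(m.inverse_kinematics(pt(ph),R),2))
phi0=-.03
m.move_ptp(pt(phi0)+Zv*.08,R); m.set_gripper(.5,30); m.move_l(pt(phi0),max_speed=.1); f0=F(); print("down",np.round(f0,1),m.current_time())
m.set_gripper(0,30); print(m.current_grip_width(),m.current_grip_force(),np.round(F()-f0,1),m.current_time())
np.save("f0.npy",f0)
c=np.zeros(2); phi=phi0
for i in range(8):
    phi+=.1; m.move_l(pt(phi,c),max_speed=.06); f=F()-f0; f=np.array([f@H,f[2]])
    t=np.array([-np.cos(phi),-np.sin(phi)]); r=np.array([-np.sin(phi),np.cos(phi)]); ft,fr_=-f@t,f@r
    if abs(fr_)>3: c+=1e-4*fr_*r
    print(round(phi,2),"ft",round(ft,1),"fr",round(fr_,1),np.round(c*1e3,2),round(m.current_time(),2))
    if ft>15: break
E
```

```text
[ 0.37  0.56  1.69 -0.    0.89 -0.15]
[ 0.36  0.57  1.8  -0.    0.78 -0.16]
[ 0.37  0.67  1.71 -0.    0.76 -0.15]
[ 0.37  0.67  1.6  -0.    0.87 -0.14]
down [-0.4  0.4  0.2] 28.7
0.170486303465929 29.40647006034851 [0.5 0.4 2. ] 29.05
0.07 ft 0.5 fr 5.1 [-0.04  0.51] 29.3
0.17 ft 0.8 fr 5.6 [-0.13  1.05] 29.55
0.27 ft -0.3 fr 4.4 [-0.25  1.48] 29.8
0.37 ft -0.5 fr 1.8 [-0.25  1.48] 30.05
0.47 ft -0.1 fr 2.8 [-0.25  1.48] 30.3
0.57 ft 0.3 fr 5.0 [-0.52  1.9 ] 30.55
0.67 ft -0.8 fr 1.9 [-0.52  1.9 ] 30.8
0.77 ft -1.5 fr 5.0 [-0.87  2.26] 31.05
```

Run:
```python
from wind import *
p,d=m.grab_frame("side"); np.savez("side4.npz",p=p,d=d)
cv2.imwrite("pics/side4.png",cv2.resize(p[190:270,325:425,::-1],None,fx=7.4,fy=7.4,interpolation=cv2.INTER_CUBIC))
print(m.current_grip_width(),m.current_grip_force(),np.round(F()-np.load("f0.npy"),1),[(np.round((r["at"]-O)@RR,4),r["confidence"]) for r in m.look_for("side","pusher")])
```

```text
0.17307830904818333 29.49183851480484 [-3.4 -2.1  2.2] []
```

View pics/side4.png

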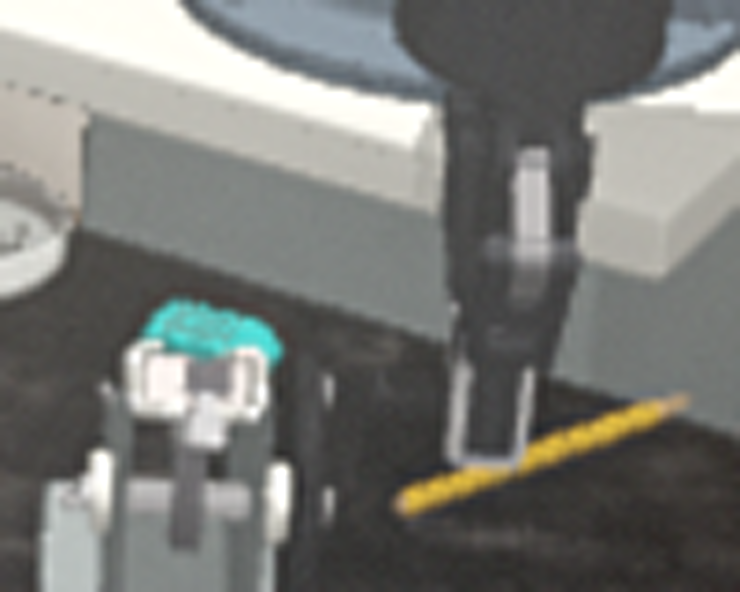

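Run:
```python
from h import *
a=np.load("side3.npz")["d"]; b=np.load("side4.npz")["d"]
s=np.s_[245:250,351:356]; print(np.median(a[s]),np.median(b[s]))
s=np.s_[255:270,325:335]; print(np.median(a[s]),np.median(b[s]))
```

```text
1.0368215 1.050122
1.2723613 1.273885
```

The pusher has advanced 13 mm, which matches 0.8 rad, so the wheel is turning with the handle. I keep winding.

```bash
cat > go.py <<'E'
from wind import *
import sys
def go(phi,c,coarse,end,stop,lim=14.):
    f0=np.load("f0.npy"); log=[]
    while phi<end:
        st=.1 if phi<coarse else .03
        phi+=st; m.move_l(pt(phi,c),max_speed=.06 if st>.05 else .03); f=F()-f0; f=np.array([f@H,f[2]])
        t=np.array([-np.cos(phi),-np.sin(phi)]); r=np.array([-np.sin(phi),np.cos(phi)]); ft,q=-f@t,f@r
        if abs(q)>3: c=c+1e-4*np.clip(q,-10,10)*r
        log.append((round(phi,2),round(ft,1),round(q,1)))
        if ft>lim: print("STOP"); break
        if m.current_time()>stop: break
    print(*log[::3 if phi<coarse else 1]); print(np.round(c*1e3,2),m.current_grip_width(),m.current_time()); np.save("st.npy",[phi,*c]); return phi,c
E
python3 - <<'E'
from go import *
go(.77,np.array([-.00087,.00226]),9,4.57,45)
E
```

```text
(0.87, np.float64(-1.3), np.float64(1.9)) (1.17, np.float64(-2.7), np.float64(3.6)) (1.47, np.float64(-3.6), np.float64(3.3)) (1.77, np.float64(-3.4), np.float64(2.4)) (2.07, np.float64(-3.3), np.float64(4.7)) (2.37, np.float64(-2.9), np.float64(1.9)) (2.67, np.float64(-2.2), np.float64(5.0)) (2.97, np.float64(-2.2), np.float64(3.0)) (3.27, np.float64(-0.9), np.float64(3.9)) (3.57, np.float64(0.1), np.float64(1.2)) (3.87, np.float64(0.5), np.float64(3.0)) (4.17, np.float64(-0.5), np.float64(1.9)) (4.47, np.float64(-1.7), np.float64(2.1))
[-2.62 -0.74] 0.17525565504603158 40.65
```

Run:
```python
from go import *
s=np.load("st.npy"); go(s[0],s[1:],4.9,6.05,56,9.)
```

```text
STOP
(np.float64(4.67), np.float64(-1.1), np.float64(1.2)) (np.float64(4.77), np.float64(-0.4), np.float64(2.3)) (np.float64(4.87), np.float64(-0.8), np.float64(4.6)) (np.float64(4.97), np.float64(-0.7), np.float64(4.6)) (np.float64(5.0), np.float64(0.9), np.float64(2.5)) (np.float64(5.03), np.float64(2.8), np.float64(1.9)) (np.float64(5.06), np.float64(2.0), np.float64(0.9)) (np.float64(5.09), np.float64(2.2), np.float64(1.4)) (np.float64(5.12), np.float64(2.5), np.float64(1.0)) (np.float64(5.15), np.float64(1.9), np.float64(1.6)) (np.float64(5.18), np.float64(2.1), np.float64(1.6)) (np.float64(5.21), np.float64(2.5), np.float64(1.9)) (np.float64(5.24), np.float64(3.2), np.float64(2.5)) (np.float64(5.27), np.float64(2.8), np.float64(2.2)) (np.float64(5.3), np.float64(1.7), np.float64(1.5)) (np.float64(5.33), np.float64(2.2), np.float64(3.1)) (np.float64(5.36), np.float64(1.6), np.float64(2.7)) (np.float64(5.39), np.float64(4.4), np.float64(2.1)) (np.float64(5.42), np.float64(9.0), np.float64(2.1)) (np.float64(5.45), np.float64(12.8), np.float64(1.6))
[-1.47 -0.37] 0.17201869937831785 45.65
```

It went solid at 5.4 rad, after about 6 mm of pushing the row. Now I let go, back off and check.

Run:
```python
from wind import *
m.set_gripper(.45); p0=np.array(m.current_ee_pos()); m.move_l(p0+Zv*.12,max_speed=.2); m.move_l(p0+Zv*.16+np.array([-.1,.2,0]),max_speed=.3)
ims=[]
for c in("top","side"):
    p,d=m.grab_frame(c); np.savez(c+"5.npz",p=p,d=d,X=cloud(c,d))
    (u0,v0,u1,v1)=(178,165,248,260) if c=="top" else (320,215,400,295)
    im=cv2.resize(p[v0:v1,u0:u1,::-1],None,fx=5.5,fy=5.5,interpolation=cv2.INTER_CUBIC); ims.append(cv2.copyMakeBorder(im,0,530-im.shape[0],0,max(0,385-im.shape[1]),cv2.BORDER_CONSTANT)[:530,:400])
cv2.imwrite("pics/end5.png",np.hstack(ims))
a=np.load("top0.npz")["p"].mean(-1); b=np.load("top5.npz")["p"].mean(-1)
for n in("pusher","cassette_a","sample_vial","timer"): print(n,[(np.round(r["at"],3),np.round((r["at"]-O)@RR*1e3),round(r["confidence"],2)) for r in m.look_for("side",n)+m.look_for("top",n)])
print(m.current_time(),F())
```

```text
pusher [(array([0.564, 0.181, 0.116]), array([124.,   4.,   4.]), 0.55), (array([ 0.599, -0.189,  0.02 ]), array([ -55., -335.,   -3.]), 0.53)]
cassette_a [(array([0.561, 0.166, 0.117]), array([116.,  -7.,  10.]), 0.59), (array([0.358, 0.076, 0.012]), array([-128.,   14.,   30.]), 0.5), (array([0.517, 0.146, 0.096]), array([64., -3., 16.]), 0.62), (array([0.352, 0.077, 0.01 ]), array([-132.,   18.,   31.]), 0.55)]
sample_vial [(array([ 0.602, -0.193,  0.023]), array([ -52., -340.,   -1.]), 0.57)]
timer [(array([ 0.372, -0.31 ,  0.013]), array([-280., -329.,  120.]), 0.83), (array([0.562, 0.226, 0.1  ]), array([134.,  44., -20.]), 0.31), (array([ 0.356, -0.325,  0.019]), array([-296., -334.,  136.]), 0.72)]
48.1583 [ 0.29640786 -0.25411982  0.47547445]
```

View pics/end5.png

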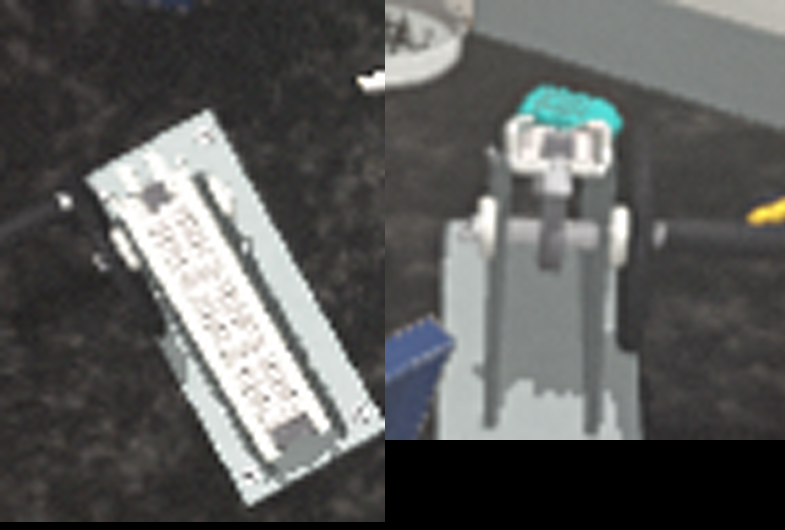

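The end picture shows an unbroken row of three lids down to the stop at crop (295,430), with the pusher against the last one at (155,195). The network puts the pusher at x ≈ 124 mm in the rail frame, against 123 mm for a tight row. The arm is clear, so I hand it in.

```bash
python3 -c "
from bench import manip as m
m.dwell(.3); print(m.sign_off())"
```

```text
the job is handed in; nothing more can be done
None
```

Job handed in at about 48 s: both white cassettes went in slanted face first, and I wound the row against the stop until it went solid at 5.4 rad (about 13 N at the handle), then let go and moved clear.

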